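Lock the copper pencil barrel under its pull-and-turn keeper

ROBOT

A 7-joint arm with a two-finger parallel gripper is mounted at the origin on the work surface. World frame = base frame: x ahead of the robot, y to its left, z up, the work surface at z = 0. Lengths are in m, angles in rad, forces in N, time in s.
With the tool pointing down it reaches from about 0.425 to 0.925 m from the base axis. Payload 6.8 kg.
Tool frame: the origin (TCP) lies midway between the tips of the shut fingers; the grasp point (between the pads) lies 19 mm behind it; z points along the fingers, y is the line along which they close (so a half turn about z gives the same grasp; the last joint's range is limited). The gripper opens to 85 mm and grips with 20 to 120 N. Pads are 22 mm wide; open, the fingers measure 114 mm over their backs; the gripper's body (76 mm by 85 mm) begins 54 mm behind the grasp point. The pads swing forward as they close: fully open they stand 13 mm farther back than shut.
Start: joints at [-1.371, 0.477, 0.022, 1.555, -0.011, 1.109, -0.083], TCP at [0.204, 0.643, 0.231] pointing down, gripper open.
Joint ranges: [-2.96, 2.96], [-0.34, 2.1], [-1.41, 1.46], [0.24, 2.44], [-1.37, 4.51], [0.17, 1.92], [-2.96, 2.96]. Speed limits (rad/s): [2.39, 2.39, 3.14, 3.14, 3.14, 3.14, 3.14].

INTERFACE

Orientations are given as a unit quaternion [w, x, y, z].
In Python, from station import bot gives the robot as it stands.
- The arm moves only by the tool jog_arm, never from a script. Its argument "rows" is a list of rows, each an object of numbers: "fingers": the finger opening in mm, from 0 to 85.4; "x", "y", "z": the shift along the tool's x, y, z in mm; "ax", "ay", "az": the turn, a rotation vector about the tool's x, y, z in degrees. A call has exactly 8 rows; each row shifts and turns the commanded pose from where the row before left it, along the tool's axes as they then stand; what a row does not reach is not made up. A row lasts 1/10 s, in which the tool goes at most 50 mm and 8.59 degrees, less where a joint would pass 70% of its speed; a pose out of reach is approached as far as the arm can. A call with a gripper value outside its range is refused whole. The fingers move at their own pace and stop on an object; "force" is the grip in N (left out, the last holds). Time passes only in rows, so rows that do not move let the fingers close, or fill a call up. It gives the time, the measured TCP pose, the force, the opening and the grip force at its end, in the units of the state.
- bot.get_obs(): the state, without advancing time (a new reading comes with each control period).
- bot.read_camera(name): name is "scene" or "top"; returns a dict with "pixels" (384x512x3 uint8, red, green, blue), "vertical_fov" (degrees; the focal length in pixels is half the picture's height over the tangent of half this angle, whatever the lens; pixels are square), "cx", "cy" (the principal point, pixels), "dist_coeffs" ([k1, k2, p1, p2, k3] as OpenCV has them; the pictures are not rectified), "world_from_camera" (4x4, takes a point from camera to world coordinates). Camera axes: x right, y down, z forward; pixel columns grow to the right and rows downward; lengths in m; the calibration is good to about 2 mm. A picture is of the moment at which its call begins. There is no depth.
- bot.hand_in(): hands the job in; it is judged then, once.
The state is a dict: "t": time; "q": joint angles; "joint_vel": joint speeds; "joint_torque": joint torques, N m; "eef_pos": TCP position; "tool_rot": TCP orientation; "contact_force": force on the tool from outside, world axes, zero at the start; "torque": the same for the moment, N m; "gripper_width": opening from 0.0 (shut) to 1.0 (fully open); "grasp_force": force on a finger pad.
Only numpy, scipy, OpenCV 4.12 (cv2) and the standard library are available. Lean on these libraries where they do the work, as an engineer would, in place of code of your own. Each camera call takes 0.05 s, during which the arm holds its last target. There are 200 camera calls.

TASK

Lock the copper pencil barrel into its rest: pull that rest's black knurled knob straight up to its stop to free it, turn it clockwise (seen from above) until its steel keeper arm lies squarely across the copper barrel, then push the knob fully down again and let go. Leave the knob of the white barrel's rest alone and do not knock the copper barrel out of place.

Things in the scene. Friction and masses are not known exactly. Their poses are not given: they have to be found in the camera images.
- copper_grip (a point): Knob to work: upright black knurled cylinder, 29 mm wide, 42 tall, on the rest of the copper barrel. Point on its axis, 18 mm below its top, the height to grip: 64 mm above the table when down. Pinch from above at any yaw. Up by 14 mm is the stop; stays where left (2 to 3 N moves it, no spring). A steel keeper arm at its foot, 60 mm long, points along this x axis, its top 24 mm below this point.
- copper_turn (a joint): Turn of that knob in rad, growing clockwise seen from above: about 0 at the start (arm open, beside the barrel), 1.22 (70 degrees) with the arm squarely across the barrel; stops at -0.14 and 1.36. A key blocks turning unless the knob is up 8 mm or more, and lets it down only within about 8 degrees of 0 or 1.22. Turning takes about 0.03 N m.
- copper_barrel_mid (a point): Centre of the copper pencil barrel: loose rod 14 mm across, 100 mm long, with a short black end, lying level along this x axis, 27 mm above the table, in two white saddles on a fixed blue rest (plate 170 x 110 x 16 mm). It lies 40 mm to the side of the knob's axis, below the keeper arm's height.
- white_grip (a point): The same point on the knob of the other, identical rest, which holds a white barrel. To be left alone.
There are look-alikes about, which are no part of the job. Leave any purple look-alike of the part that bears copper_grip alone.

How it is judged:
By the outcome, as a careful person would: the job done as asked, in the order asked, and still so for the second after the job is handed in, with the robot touching nothing.
It also fails if it takes over 35 s, if anything falls off the work surface, if the arm or the gripper's body presses on something with over 40 N, if the wrist force passes 120 N, or if a joint passes its speed limit or range.

## Working session

There is one attempt and no reset: what is moved stays moved. The work goes in short steps, Python scripts to look and compute and a tool call to move; the robot and the scene stay as the last step left them, time stands still between calls to the robot, and variables do not carry over. Pictures are saved under pics/ and viewed, at most 10 in all, crops included, and the job is handed in when it is done.

Besides the shell and the picture viewer there is one more tool, called after ">>>" as a command line: name --argument value ..., lists and objects as JSON in quotes. jog_arm: Moves the arm, as the interface text tells. Its arguments: {"type":"object","properties":{"rows":{"type":"array","items":{"type":"object","properties":{"fingers":{"type":"number"},"x":{"type":"number"},"y":{"type":"number"},"z":{"type":"number"},"ax":{"type":"number"},"ay":{"type":"number"},"az":{"type":"number"}}}},"force":{"type":"number"}},"required":["rows"]}

```bash
mkdir -p pics; cat > h.py <<'E'
import numpy as np,cv2
from station import bot
def cam(n):
    c=bot.read_camera(n); f=192/np.tan(np.radians(c["vertical_fov"])/2)
    c["K"]=np.array([[f,0,c["cx"]],[0,f,c["cy"]],[0,0,1.]]); c["D"]=np.array(c["dist_coeffs"],float); c["T"]=np.array(c["world_from_camera"]); return c
def ray(c,u,v):
    p=cv2.undistortPoints(np.array([[[u,v]]],float),c["K"],c["D"])[0,0]
    return c["T"][:3,3],c["T"][:3,:3]@np.array([p[0],p[1],1])
def plane(c,u,v,z):
    o,d=ray(c,u,v); return o+d*(z-o[2])/d[2]
def tri(c1,p1,c2,p2):
    o1,d1=ray(c1,*p1);o2,d2=ray(c2,*p2)
    s=np.linalg.lstsq(np.array([d1,-d2]).T,o2-o1,rcond=None)[0]
    a=o1+s[0]*d1;b=o2+s[1]*d2; return (a+b)/2,np.linalg.norm(a-b)
def proj(c,P):
    Ti=np.linalg.inv(c["T"]); return cv2.projectPoints(np.array([P],float),cv2.Rodrigues(Ti[:3,:3])[0],Ti[:3,3],c["K"],c["D"])[0][0,0]
def save(c,n): cv2.imwrite("pics/"+n,c["pixels"][:,:,::-1])
E
python3 - <<'E'
from h import *
o=[]
for n in("scene","top"):
    c=cam(n); o.append(c["pixels"]); print(n,c["T"].round(3).tolist())
    cv2.imwrite(f"pics/{n}1.png",cv2.resize(c["pixels"][:,:,::-1],(768,576)))
s=bot.get_obs();print(s)
E
```

```text
scene [[0.611, 0.682, -0.403, 0.861], [0.792, -0.519, 0.321, -0.278], [0.009, -0.515, -0.857, 0.958], [0.0, 0.0, 0.0, 1.0]]
top [[-0.028, -0.992, 0.122, 0.367], [-0.999, 0.03, 0.012, 0.043], [-0.016, -0.122, -0.992, 0.895], [0.0, 0.0, 0.0, 1.0]]
{'t': 0.1, 'q': array([-1.37111993,  0.47771215,  0.02233464,  1.55636543, -0.01146664,
        1.10928502, -0.08309257]), 'joint_vel': array([ 9.70024440e-06, -7.80238739e-04,  5.28008126e-04, -3.14240411e-03,
       -7.80629546e-04,  4.45336744e-04,  8.66309999e-05]), 'joint_torque': array([ 3.80543250e-03, -5.97761178e+01,  1.61314141e+00, -2.81956244e+01,
        1.27849920e-02,  4.98096037e-03, -2.61325476e-05]), 'eef_pos': array([0.20433762, 0.64276538, 0.23042091]), 'tool_rot': array([-5.35165406e-05,  1.53257110e-01,  9.88186007e-01, -8.19159891e-04]), 'contact_force': array([ 0.18597408,  0.25743859, -0.16424126]), 'torque': array([-0.05106275,  0.00807109, -0.03639489]), 'grasp_force': 0.0, 'gripper_width': 0.9964367357180247}
```

View pics/scene1.png

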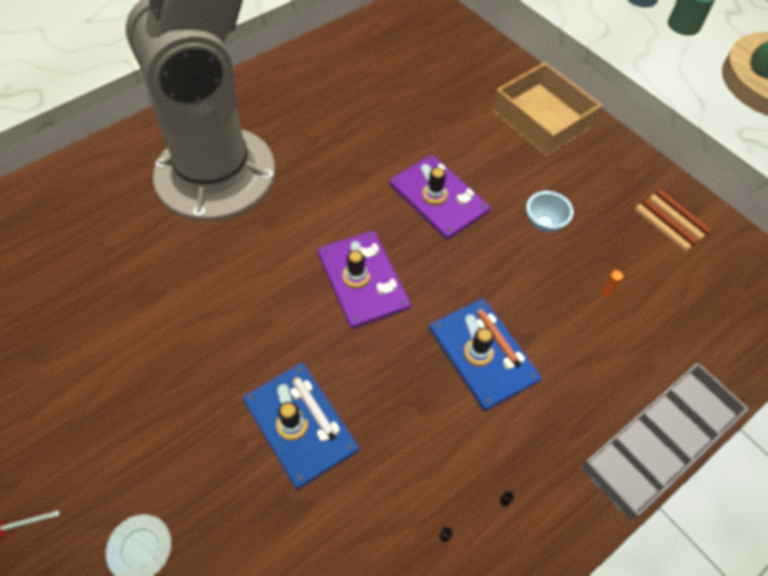

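View pics/top1.png

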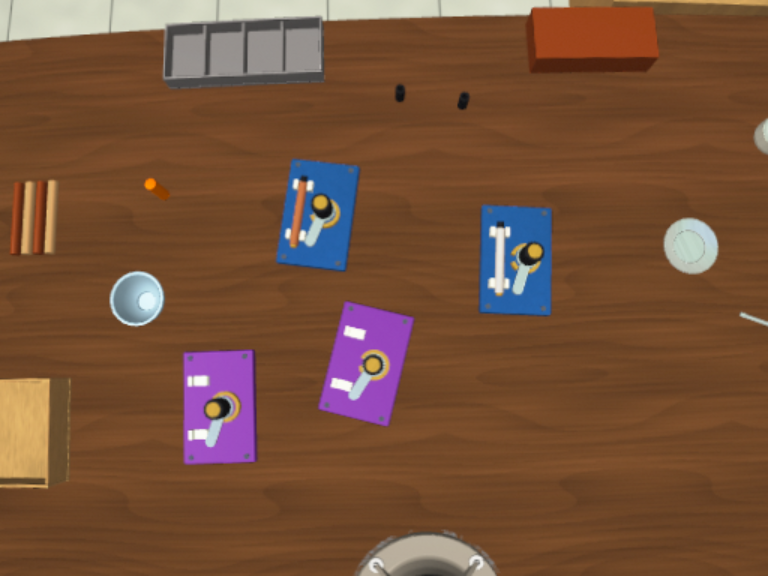

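The pictures (768x576, 1.5x full size) show two blue rests and two purple look-alikes.

Knobs that could be mistaken for the target:
- Copper rest (blue): scene (483,338), top (320,205). It carries the copper barrel, so this is my choice.
- White rest (blue): scene (289,412), top (532,252).
- Purple look-alikes: scene (437,178) and (356,262), top (215,408) and (373,364).

Next I measure the copper knob's cap and check it in a close crop.

```bash
cat >> h.py <<'E'
def blob(c,m,near,minA=8):
    n,l,st,ce=cv2.connectedComponentsWithStats(m.astype(np.uint8)); 
    k=[i for i in range(1,n) if st[i,4]>=minA]; i=min(k,key=lambda i:np.hypot(*(ce[i]-near))); return ce[i],l==i
def hsv(c): return cv2.cvtColor(c["pixels"],cv2.COLOR_RGB2HSV).astype(int)
E
python3 - <<'E'
from h import *
C={n:cam(n) for n in("scene","top")}
kn={"scene":(322,222),"top":(214,135)}; ba={"scene":(332,224),"top":(200,140)}
P={};tiles=[]
for n,c in C.items():
    h=hsv(c);H,S,V=h[...,0],h[...,1],h[...,2]
    cap,m1=blob(c,(H>=14)&(H<=26)&(S>90)&(V>110),kn[n])
    bar,m2=blob(c,(H>=3)&(H<=13)&(S>100)&(V>150),ba[n],30)
    ys,xs=np.nonzero(m2); L=cv2.fitLine(np.c_[xs,ys].astype(np.float32),cv2.DIST_L2,0,.01,.01).ravel()
    t=(xs-L[2])*L[0]+(ys-L[3])*L[1]
    e=[L[2:]+L[:2]*t.min(),L[2:]+L[:2]*t.max()]
    print(n,cap,m1.sum(),bar,m2.sum(),e)
    P[n]=(cap,bar); print([plane(c,*q,.027).round(4) for q in e])
    im=c["pixels"].copy(); im[m2&(np.indices(m2.shape).sum(0)%2==0)]=(0,255,0)
    x,y=int(cap[0]),int(cap[1]); tiles.append(cv2.resize(im[y-50:y+50,x-40:x+40,::-1],None,fx=4.5,fy=5.5,interpolation=cv2.INTER_NEAREST)); print(x,y)
    if n=="top": print("white",plane(c,532/1.5,252/1.5,.08))
cv2.imwrite("pics/crop.png",np.hstack(tiles))
for i in(0,1): print(tri(C["scene"],P["scene"][i],C["top"],P["top"][i]))
E
```

```text
scene [322.69444444 222.79166667] 72 [331.4248366  223.81045752] 153 [array([319.75878192, 207.45865304]), array([342.84803485, 239.82186016])]
[array([0.5525, 0.1871, 0.027 ]), array([0.6519, 0.1711, 0.027 ])]
322 222
top [213.08108108 134.40540541] 74 [198.33507853 141.2460733 ] 191 [array([195.17068649, 162.02599171]), array([201.43137254, 120.91340922])]
[array([0.5564, 0.1873, 0.027 ]), array([0.6542, 0.1719, 0.027 ])]
213 134
white [ 0.52126679 -0.16519937  0.08      ]
(array([0.60464116, 0.13840136, 0.08112689]), np.float64(0.00056114630359648))
(array([0.60453605, 0.17865813, 0.02880401]), np.float64(0.0013938270409709912))
```

View pics/crop.png

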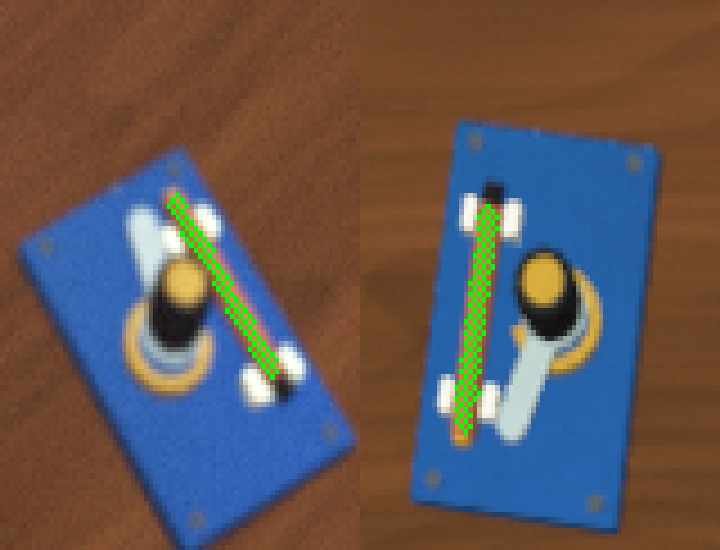

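The crop confirms the choice: the black knob sits beside the copper barrel on a blue rest, and its keeper arm is open, pointing toward the robot. The cap is at top (213,134) and scene (323,223). The knob axis comes out at (0.605, 0.138) with its top at 0.081, so the grip height is 0.064, which agrees with the text.

>>> jog_arm --rows '[{"x":-40,"y":-27,"fingers":60},{"x":-40,"y":-27},{"x":-40,"y":-27},{"x":-40,"y":-27},{"x":-40,"y":-27},{"x":-40,"y":-27},{"x":-40,"y":-27},{"x":-40,"y":-27}]' --force 40

```text
invalid input
```

>>> jog_arm --rows '[{"x":-40,"y":-27,"z":10},{"x":-40,"y":-27,"z":10},{"x":-40,"y":-27,"z":10},{"x":-40,"y":-27,"z":10},{"x":-40,"y":-27,"z":10},{"x":-14,"y":-8,"z":20},{},{}]'

```text
invalid input
```

```bash
cat > st.py <<'E'
from h import *
from scipy.spatial.transform import Rotation as Ro
def st(T):
    s=bot.get_obs();w=s["tool_rot"];R=Ro.from_quat([*w[1:],w[0]]).as_matrix()
    print("t",s["t"],"p",s["eef_pos"].round(4),"q",s["q"].round(2),"F",s["contact_force"].round(1),"w",s["gripper_width"]*85.4,s["grasp_force"])
    print("z",R[:,2].round(3),"y",R[:,1].round(3),"delta tool mm",(R.T@(np.array(T)-s["eef_pos"])*1000).round(1)); return s
E
python3 -c "
from st import *
st([.6046,.1384,.047])
c=cam('scene'); cv2.imwrite('pics/a.png',cv2.resize(c['pixels'][120:280,220:420,::-1],None,fx=3.5,fy=3.5))"
```

```text
t 0.2 p [0.2044 0.6429 0.2307] q [-1.37  0.48  0.02  1.56 -0.01  1.11 -0.08] F [ 0.1 -0.   0.1] w 85.26727343169657 0.0
z [-0.    -0.001 -1.   ] y [ 0.303  0.953 -0.001] delta tool mm [-534.3 -359.4  184.1]
```

View pics/a.png

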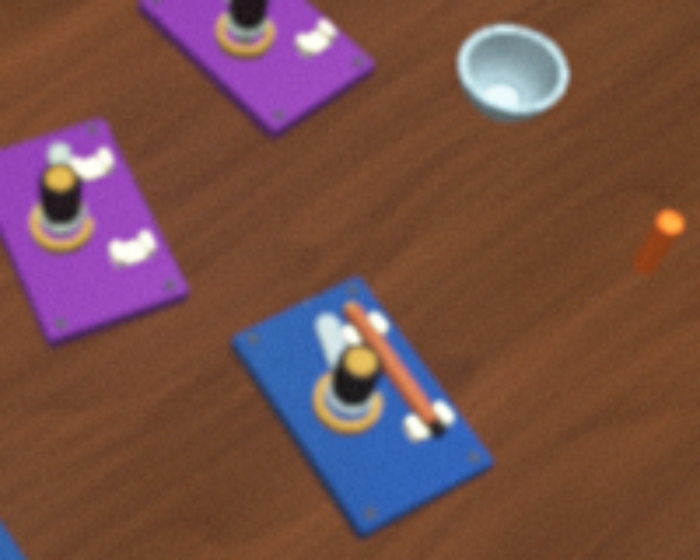

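Both calls were refused and the arm hasn't moved. I'll try again with every field filled in.

>>> jog_arm --rows '[{"x":-40,"y":-27,"z":0,"ax":0,"ay":0,"az":0,"fingers":60},{"x":-40,"y":-27,"z":0,"ax":0,"ay":0,"az":0,"fingers":60},{"x":-40,"y":-27,"z":0,"ax":0,"ay":0,"az":0,"fingers":60},{"x":-40,"y":-27,"z":0,"ax":0,"ay":0,"az":0,"fingers":60},{"x":-40,"y":-27,"z":0,"ax":0,"ay":0,"az":0,"fingers":60},{"x":-40,"y":-27,"z":0,"ax":0,"ay":0,"az":0,"fingers":60},{"x":-40,"y":-27,"z":0,"ax":0,"ay":0,"az":0,"fingers":60},{"x":-40,"y":-27,"z":0,"ax":0,"ay":0,"az":0,"fingers":60}]' --force 40

```text
t: 1.05
eef_pos: [0.445, 0.3388, 0.2315]
tool_rot: [0.0, 0.153, 0.988, 0.0]
contact_force: [-0.1, 0.6, -0.5]
gripper_width: 0.703
grasp_force: 0.0
```

>>> jog_arm --rows '[{"x":-40,"y":-27,"z":10,"ax":0,"ay":0,"az":0,"fingers":60},{"x":-40,"y":-27,"z":10,"ax":0,"ay":0,"az":0,"fingers":60},{"x":-40,"y":-27,"z":10,"ax":0,"ay":0,"az":0,"fingers":60},{"x":-40,"y":-27,"z":10,"ax":0,"ay":0,"az":0,"fingers":60},{"x":-40,"y":-27,"z":10,"ax":0,"ay":0,"az":0,"fingers":60},{"x":-14,"y":-8,"z":30,"ax":0,"ay":0,"az":0,"fingers":60},{"x":0,"y":0,"z":20,"ax":0,"ay":0,"az":0,"fingers":60},{"x":0,"y":0,"z":0,"ax":0,"ay":0,"az":0,"fingers":60}]'

```text
t: 1.85
eef_pos: [0.6027, 0.1381, 0.1282]
tool_rot: [-0.003, 0.154, 0.988, -0.001]
contact_force: [-0.3, 0.4, 0.2]
gripper_width: 0.701
grasp_force: 0.0
```

```bash
python3 -c "
from st import *
st([.6046,.1384,.047])
c=cam('scene'); cv2.imwrite('pics/b.png',cv2.resize(c['pixels'][120:280,220:420,::-1],None,fx=3.5,fy=3.5))"
```

```text
t 1.85 p [0.6027 0.1381 0.1282] q [-0.49  0.5   0.22  1.79 -0.14  0.86  1.05] F [-0.3  0.4  0.2] w 59.86260400365368 0.0
z [-0.006 -0.002 -1.   ] y [ 0.304  0.953 -0.004] delta tool mm [-2.1  1.2 81.2]
```

View pics/b.png

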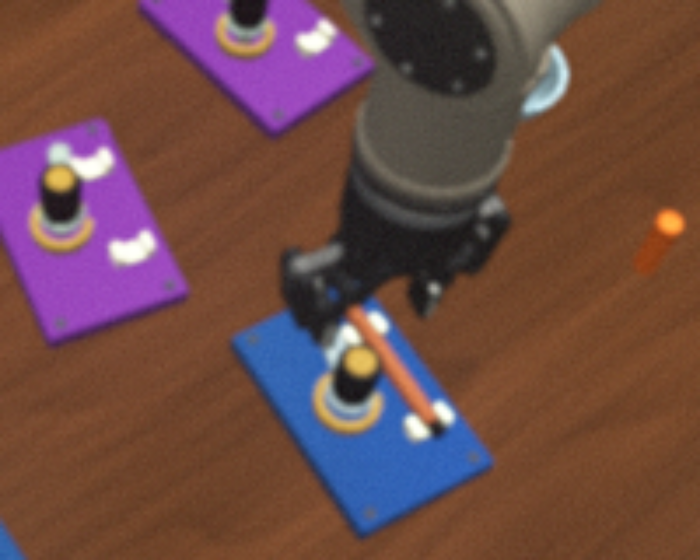

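The gripper hangs above the copper rest with its fingers on either side of the knob axis, and nothing has been disturbed. Next it descends and grips.

>>> jog_arm --rows '[{"x":0,"y":0,"z":22,"ax":0,"ay":0,"az":0,"fingers":60},{"x":0,"y":0,"z":22,"ax":0,"ay":0,"az":0,"fingers":60},{"x":0,"y":0,"z":20,"ax":0,"ay":0,"az":0,"fingers":60},{"x":0,"y":0,"z":12,"ax":0,"ay":0,"az":0,"fingers":60},{"x":0,"y":0,"z":8,"ax":0,"ay":0,"az":0,"fingers":60},{"x":0,"y":0,"z":0,"ax":0,"ay":0,"az":0,"fingers":60},{"x":0,"y":0,"z":0,"ax":0,"ay":0,"az":0,"fingers":60},{"x":0,"y":0,"z":0,"ax":0,"ay":0,"az":0,"fingers":60}]'

```text
t: 2.7
eef_pos: [0.6054, 0.1396, 0.0484]
tool_rot: [0.001, 0.153, 0.988, 0.0]
contact_force: [0.3, 0.3, -0.1]
gripper_width: 0.705
grasp_force: 0.0
```

```bash
python3 -c "
from st import *
st([.6046,.1384,.047])
c=cam('scene'); cv2.imwrite('pics/c.png',cv2.resize(c['pixels'][140:280,240:400,::-1],None,fx=4,fy=4))"
```

```text
t 2.7 p [0.6054 0.1396 0.0484] q [-0.47  0.61  0.19  1.83 -0.17  0.71  1.08] F [ 0.3  0.3 -0.1] w 60.16808471597746 0.0
z [ 0.002  0.001 -1.   ] y [0.303 0.953 0.001] delta tool mm [ 0.4 -1.4  1.4]
```

View pics/c.png

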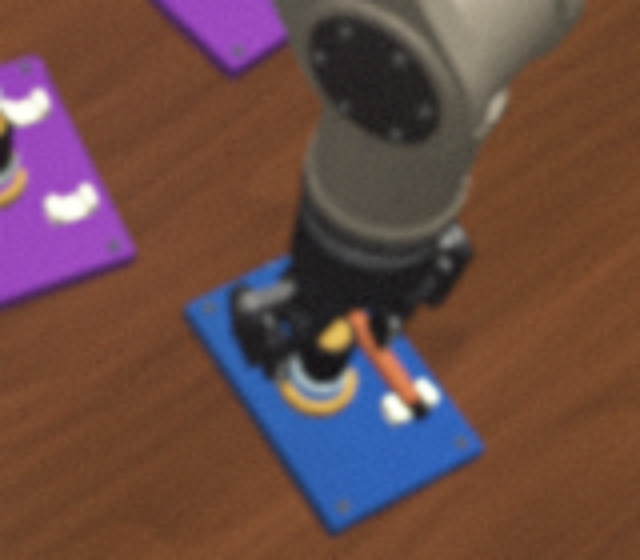

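The knob cap, at crop (333,335), stands between the two fingers, and the barrel is untouched. I'll close the fingers now.

>>> jog_arm --rows '[{"x":0,"y":-1,"z":0,"ax":0,"ay":0,"az":0,"fingers":15},{"x":0,"y":0,"z":0,"ax":0,"ay":0,"az":0,"fingers":15},{"x":0,"y":0,"z":0,"ax":0,"ay":0,"az":0,"fingers":15},{"x":0,"y":0,"z":0,"ax":0,"ay":0,"az":0,"fingers":15},{"x":0,"y":0,"z":0,"ax":0,"ay":0,"az":0,"fingers":15},{"x":0,"y":0,"z":0,"ax":0,"ay":0,"az":0,"fingers":15},{"x":0,"y":0,"z":0,"ax":0,"ay":0,"az":0,"fingers":15},{"x":0,"y":0,"z":0,"ax":0,"ay":0,"az":0,"fingers":15}]' --force 40

```text
t: 3.55
eef_pos: [0.6048, 0.1391, 0.0479]
tool_rot: [0.0, 0.153, 0.988, 0.001]
contact_force: [0.1, 1.6, 5.5]
gripper_width: 0.328
grasp_force: 39.8
```

>>> jog_arm --rows '[{"x":0,"y":0,"z":-3,"ax":0,"ay":0,"az":0,"fingers":15},{"x":0,"y":0,"z":-3,"ax":0,"ay":0,"az":0,"fingers":15},{"x":0,"y":0,"z":-3,"ax":0,"ay":0,"az":0,"fingers":15},{"x":0,"y":0,"z":-2,"ax":0,"ay":0,"az":0,"fingers":15},{"x":0,"y":0,"z":-2,"ax":0,"ay":0,"az":0,"fingers":15},{"x":0,"y":0,"z":-1,"ax":0,"ay":0,"az":0,"fingers":15},{"x":0,"y":0,"z":0,"ax":0,"ay":0,"az":0,"fingers":15},{"x":0,"y":0,"z":0,"ax":0,"ay":0,"az":0,"fingers":15}]'

```text
t: 4.35
eef_pos: [0.6047, 0.139, 0.0617]
tool_rot: [0.0, 0.153, 0.988, 0.0]
contact_force: [3.0, 4.5, 0.1]
gripper_width: 0.326
grasp_force: 39.9
```

>>> jog_arm --rows '[{"x":0,"y":0,"z":-1,"ax":0,"ay":0,"az":0,"fingers":15},{"x":0,"y":0,"z":-0.5,"ax":0,"ay":0,"az":0,"fingers":15},{"x":0,"y":0,"z":0,"ax":0,"ay":0,"az":0,"fingers":15},{"x":0,"y":0,"z":0,"ax":0,"ay":0,"az":0,"fingers":15},{"x":0,"y":0,"z":0,"ax":0,"ay":0,"az":0,"fingers":15},{"x":0,"y":0,"z":0,"ax":0,"ay":0,"az":0,"fingers":15},{"x":0,"y":0,"z":0,"ax":0,"ay":0,"az":0,"fingers":15},{"x":0,"y":0,"z":0,"ax":0,"ay":0,"az":0,"fingers":15}]'

```text
t: 5.15
eef_pos: [0.6045, 0.139, 0.0621]
tool_rot: [0.0, 0.153, 0.988, 0.0]
contact_force: [4.9, 5.1, -8.7]
gripper_width: 0.325
grasp_force: 40.4
```

```bash
python3 -c "
from st import *
st([.6046,.1384,.061])
c=cam('scene'); cv2.imwrite('pics/d.png',cv2.resize(c['pixels'][140:280,240:400,::-1],None,fx=4,fy=4))"
```

```text
t 5.15 p [0.6045 0.139  0.0621] q [-0.47  0.59  0.19  1.83 -0.16  0.73  1.08] F [ 4.9  5.1 -8.7] w 27.762498958405825 40.417224168777466
z [ 0.001  0.    -1.   ] y [0.303 0.953 0.001] delta tool mm [-0.3 -0.6  1.1]
```

View pics/d.png

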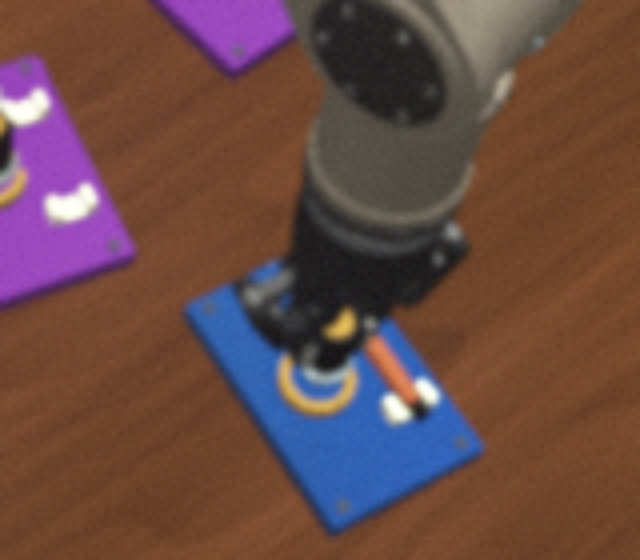

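The knob is up at its stop: the wrist reads -8.7 N, and the cap has risen in the picture. I'll back off slightly and turn clockwise, which is +z on the tool.

>>> jog_arm --rows '[{"x":0,"y":0,"z":1,"ax":0,"ay":0,"az":5,"fingers":15},{"x":0,"y":0,"z":0,"ax":0,"ay":0,"az":8,"fingers":15},{"x":0,"y":0,"z":0,"ax":0,"ay":0,"az":8,"fingers":15},{"x":0,"y":0,"z":0,"ax":0,"ay":0,"az":8,"fingers":15},{"x":0,"y":0,"z":0,"ax":0,"ay":0,"az":8,"fingers":15},{"x":0,"y":0,"z":0,"ax":0,"ay":0,"az":8,"fingers":15},{"x":0,"y":0,"z":0,"ax":0,"ay":0,"az":8,"fingers":15},{"x":0,"y":0,"z":0,"ax":0,"ay":0,"az":8,"fingers":15}]'

```text
t: 6.0
eef_pos: [0.6048, 0.1393, 0.062]
tool_rot: [0.0, 0.636, 0.772, 0.001]
contact_force: [3.8, 4.6, -3.7]
gripper_width: 0.33
grasp_force: 41.2
```

>>> jog_arm --rows '[{"x":0,"y":0,"z":0,"ax":0,"ay":0,"az":6,"fingers":15},{"x":0,"y":0,"z":0,"ax":0,"ay":0,"az":3,"fingers":15},{"x":0,"y":0,"z":0,"ax":0,"ay":0,"az":0,"fingers":15},{"x":0,"y":0,"z":0,"ax":0,"ay":0,"az":0,"fingers":15},{"x":0,"y":0,"z":0,"ax":0,"ay":0,"az":0,"fingers":15},{"x":0,"y":0,"z":0,"ax":0,"ay":0,"az":0,"fingers":15},{"x":0,"y":0,"z":0,"ax":0,"ay":0,"az":0,"fingers":15},{"x":0,"y":0,"z":0,"ax":0,"ay":0,"az":0,"fingers":15}]'

```text
t: 6.8
eef_pos: [0.6048, 0.1393, 0.062]
tool_rot: [-0.0, 0.692, 0.722, 0.001]
contact_force: [4.5, 4.6, -3.4]
gripper_width: 0.327
grasp_force: 41.2
```

```bash
python3 -c "
from st import *
s=st([.6046,.1384,.061]); print(s['torque'])
a=cam('scene')['pixels'][140:280,240:400,::-1];b=cam('top')['pixels'][70:210,150:270,::-1]
cv2.imwrite('pics/e.png',cv2.resize(np.hstack([a,b]),None,fx=2.8,fy=2.8*1.4))"
```

```text
t 6.8 p [0.6048 0.1393 0.062 ] q [-0.7   0.64  0.51  1.85 -0.44  0.77  0.1 ] F [ 4.5  4.6 -3.4] w 27.910925042911593 41.23879909515381
z [ 0.001  0.001 -1.   ] y [0.999 0.042 0.001] delta tool mm [-0.9 -0.3  1. ]
[ 1.07532617 -0.83374698  0.02707632]
```

View pics/e.png

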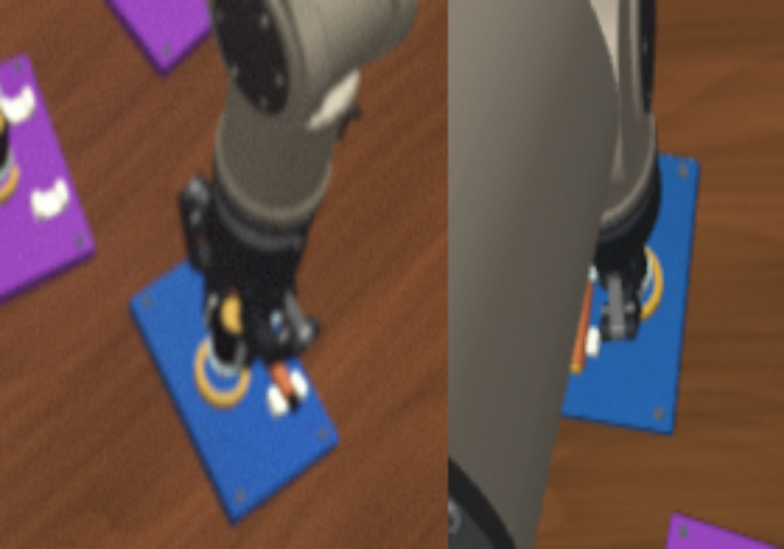

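The tool turned exactly 70 degrees (tool y from 72.4° to 2.4°), and the 0.027 N m reading matches the knob's turning friction, so it didn't slip. The keeper is hidden under the gripper in this view. Next I push the knob down.

>>> jog_arm --rows '[{"x":0,"y":0,"z":3,"ax":0,"ay":0,"az":0,"fingers":15},{"x":0,"y":0,"z":3,"ax":0,"ay":0,"az":0,"fingers":15},{"x":0,"y":0,"z":3,"ax":0,"ay":0,"az":0,"fingers":15},{"x":0,"y":0,"z":3,"ax":0,"ay":0,"az":0,"fingers":15},{"x":0,"y":0,"z":2,"ax":0,"ay":0,"az":0,"fingers":15},{"x":0,"y":0,"z":1.5,"ax":0,"ay":0,"az":0,"fingers":15},{"x":0,"y":0,"z":0,"ax":0,"ay":0,"az":0,"fingers":15},{"x":0,"y":0,"z":0,"ax":0,"ay":0,"az":0,"fingers":15}]'

```text
t: 7.7
eef_pos: [0.6049, 0.1393, 0.0478]
tool_rot: [-0.0, 0.692, 0.722, 0.001]
contact_force: [-0.5, 4.4, 8.9]
gripper_width: 0.33
grasp_force: 42.4
```

The knob is seated, with about 9 N at the bottom stop. I'll press a little more, then release and rise.

>>> jog_arm --rows '[{"x":0,"y":0,"z":1,"ax":0,"ay":0,"az":0,"fingers":15},{"x":0,"y":0,"z":0,"ax":0,"ay":0,"az":0,"fingers":15},{"x":0,"y":0,"z":0,"ax":0,"ay":0,"az":0,"fingers":60},{"x":0,"y":0,"z":0,"ax":0,"ay":0,"az":0,"fingers":60},{"x":0,"y":0,"z":0,"ax":0,"ay":0,"az":0,"fingers":60},{"x":0,"y":0,"z":0,"ax":0,"ay":0,"az":0,"fingers":60},{"x":0,"y":0,"z":0,"ax":0,"ay":0,"az":0,"fingers":60},{"x":0,"y":0,"z":0,"ax":0,"ay":0,"az":0,"fingers":60}]'

```text
t: 8.5
eef_pos: [0.6042, 0.1383, 0.0451]
tool_rot: [-0.0, 0.692, 0.722, -0.0]
contact_force: [0.8, -0.8, -0.8]
gripper_width: 0.696
grasp_force: 0.0
```

>>> jog_arm --rows '[{"x":0,"y":0,"z":-10,"ax":0,"ay":0,"az":0,"fingers":60},{"x":0,"y":0,"z":-20,"ax":0,"ay":0,"az":0,"fingers":60},{"x":0,"y":0,"z":-30,"ax":0,"ay":0,"az":0,"fingers":60},{"x":0,"y":0,"z":-40,"ax":0,"ay":0,"az":0,"fingers":60},{"x":0,"y":0,"z":-40,"ax":0,"ay":0,"az":0,"fingers":60},{"x":40,"y":0,"z":-10,"ax":0,"ay":0,"az":0,"fingers":60},{"x":40,"y":0,"z":0,"ax":0,"ay":0,"az":0,"fingers":60},{"x":40,"y":0,"z":0,"ax":0,"ay":0,"az":0,"fingers":60}]'

```text
t: 9.3
eef_pos: [0.5997, 0.2596, 0.1972]
tool_rot: [0.0, 0.693, 0.721, 0.001]
contact_force: [0.3, 0.1, -1.0]
gripper_width: 0.701
grasp_force: 0.0
```

>>> jog_arm --rows '[{"x":45,"y":0,"z":0,"ax":0,"ay":0,"az":0,"fingers":60},{"x":45,"y":0,"z":0,"ax":0,"ay":0,"az":0,"fingers":60},{"x":45,"y":0,"z":0,"ax":0,"ay":0,"az":0,"fingers":60},{"x":30,"y":0,"z":0,"ax":0,"ay":0,"az":0,"fingers":60},{"x":0,"y":0,"z":0,"ax":0,"ay":0,"az":0,"fingers":60},{"x":0,"y":0,"z":0,"ax":0,"ay":0,"az":0,"fingers":60},{"x":0,"y":0,"z":0,"ax":0,"ay":0,"az":0,"fingers":60},{"x":0,"y":0,"z":0,"ax":0,"ay":0,"az":0,"fingers":60}]'

```text
t: 10.1
eef_pos: [0.5934, 0.4211, 0.1959]
tool_rot: [0.0, 0.693, 0.721, 0.0]
contact_force: [-0.6, 0.3, -0.5]
gripper_width: 0.701
grasp_force: 0.0
```

```bash
python3 -c "
from st import *
s=st([.6046,.1384,.061])
C={n:cam(n) for n in('scene','top')};P=[]
for n,k in(('scene',(322,222)),('top',(214,135))):
    h=hsv(C[n]);H,S,V=h[...,0],h[...,1],h[...,2]
    cap,m=blob(C[n],(H>=14)&(H<=26)&(S>90)&(V>110),k); P.append(cap); print(cap,m.sum())
print(tri(C['scene'],P[0],C['top'],P[1]))
a=C['scene']['pixels'][172:272,272:372,::-1];b=C['top']['pixels'][84:184,164:264,::-1]
cv2.imwrite('pics/f.png',cv2.resize(np.hstack([a,b]),None,fx=4,fy=4))"
```

```text
t 10.1 p [0.5934 0.4211 0.1959] q [-1.06  0.65  0.57  1.47 -0.37  1.12 -0.38] F [-0.6  0.3 -0.5] w 59.89659954269199 0.0
z [ 0.001 -0.    -1.   ] y [0.999 0.038 0.001] delta tool mm [-282.9    0.3  135. ]
[322.63013699 222.76712329] 73
[213.08108108 134.40540541] 74
(array([0.60456801, 0.13833104, 0.08124806]), np.float64(0.0006922793936756253))
```

View pics/f.png

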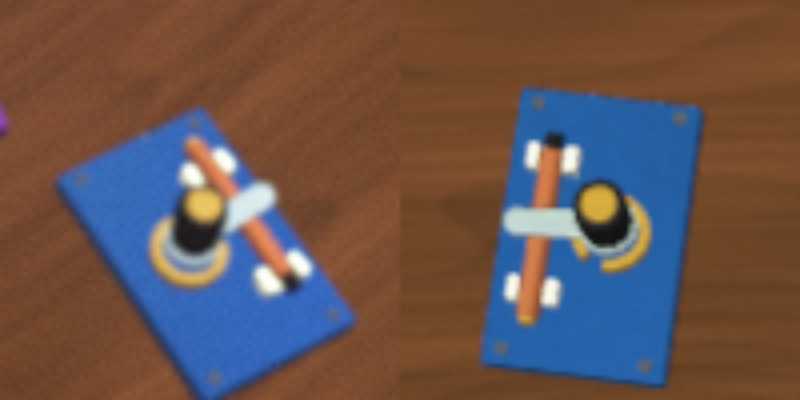

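The keeper now lies across the copper barrel, the knob top is back at 0.0812 (it was 0.0811), and the barrel is in its saddles. A quick angle check of the keeper tells me how square it is.

```bash
python3 -c "
from st import *
for n,k,b in(('top',(200,139),(199,125)),('scene',(336,222),(328,216))):
    c=cam(n);h=hsv(c);H,S,V=h[...,0],h[...,1],h[...,2]
    def line(m,z):
        ys,xs=np.nonzero(m);p=np.array([plane(c,x,y,z)[:2] for x,y in zip(xs,ys)],np.float32)
        l=cv2.fitLine(p,cv2.DIST_L2,0,.01,.01).ravel();return np.degrees(np.arctan2(l[1],l[0]))%180,m.sum(),p.mean(0)
    _,m=blob(c,(S<75)&(V>120)&(H>60)&(H<120),k,25); A=line(m,.04)
    B=line((H>=3)&(H<=13)&(S>100)&(V>150)&(np.hypot(*(np.indices(H.shape)[::-1]-np.array([k[0],k[1]])[:,None,None]))<26),.027)
    print(n,A,B,A[0]-B[0])
"
```

```text
top (np.float32(74.58295), np.int64(154), array([0.60335916, 0.16650909], dtype=float32)) (np.float32(171.00987), np.int64(158), array([0.60461044, 0.17962816], dtype=float32)) -96.426926
scene (np.float32(93.68653), np.int64(92), array([0.60933805, 0.1777737 ], dtype=float32)) (np.float32(170.64426), np.int64(124), array([0.6040948 , 0.17874779], dtype=float32)) -76.957726
```

```bash
python3 -c "
from st import *
a0=np.array([.6046,.1384])
for n in('top','scene'):
    c=cam(n);h=hsv(c);S,V=h[...,1],h[...,2]
    ys,xs=np.nonzero((S<90)&(V>120)); q=[]
    for x,y in zip(xs,ys):
        if abs(x-(200 if n=='top' else 335))<30 and abs(y-(139 if n=='top' else 220))<30:
            d=plane(c,x,y,.039)[:2]-a0;r=np.hypot(*d);t=np.degrees(np.arctan2(d[1],d[0]))
            if 0.025<r<.066 and 60<t<105: q.append((r,t))
    q=np.array(q)
    for lo,hi in((.025,.035),(.035,.045),(.045,.055),(.055,.066)):
        k=q[(q[:,0]>=lo)&(q[:,0]<hi)]; print(n,lo,len(k),k[:,1].mean().round(1),k[:,1].min().round(1),k[:,1].max().round(1))
"
```

```text
top 0.025 32 86.4 68.5 103.7
top 0.035 34 85.9 70.7 97.0
top 0.045 36 85.3 62.6 103.2
top 0.055 11 85.5 79.4 91.3
scene 0.025 28 81.7 62.6 101.1
scene 0.035 35 83.8 62.7 100.3
scene 0.045 30 86.0 75.1 102.4
scene 0.055 23 84.8 60.2 101.5
```

```bash
python3 -c "
from st import *
a0=np.array([.6046,.1384])
c=cam('top');c['pixels']=cv2.resize(cv2.imread('pics/top1.png'),(512,384),interpolation=cv2.INTER_AREA)[:,:,::-1].copy()
h=hsv(c);S,V=h[...,1],h[...,2]
ys,xs=np.nonzero((S<90)&(V>120)); q=[]
for x,y in zip(xs,ys):
    d=plane(c,x,y,.039)[:2]-a0;r=np.hypot(*d);t=np.degrees(np.arctan2(d[1],d[0]))
    if 0.025<r<.066 and 130<t<180: q.append((r,t))
q=np.array(q)
for lo,hi in((.025,.035),(.035,.045),(.045,.055),(.055,.066)):
    k=q[(q[:,0]>=lo)&(q[:,0]<hi)]; print(lo,len(k),k[:,1].mean().round(1),np.sort(k[:,1]).round(0))
print(bot.get_obs()['t'])
"
```

```text
0.025 34 156.0 [138. 140. 141. 143. 144. 145. 145. 146. 148. 149. 150. 150. 152. 152.
 154. 154. 156. 157. 158. 158. 160. 161. 161. 162. 163. 164. 165. 166.
 168. 168. 169. 170. 172. 173.]
0.035 35 154.3 [139. 142. 143. 144. 144. 145. 146. 147. 147. 148. 149. 150. 151. 151.
 152. 152. 154. 154. 155. 156. 156. 157. 158. 159. 159. 160. 161. 162.
 163. 164. 164. 165. 166. 167. 168.]
0.045 56 148.2 [130. 132. 132. 134. 134. 134. 136. 136. 136. 136. 138. 138. 138. 140.
 140. 141. 141. 142. 142. 143. 144. 145. 145. 145. 146. 147. 148. 148.
 149. 149. 150. 150. 151. 151. 152. 153. 154. 154. 155. 155. 156. 156.
 157. 158. 158. 159. 160. 160. 160. 161. 161. 162. 163. 164. 164. 165.]
0.055 19 149.1 [138. 139. 139. 141. 141. 142. 143. 144. 146. 149. 151. 153. 155. 156.
 157. 158. 159. 160. 162.]
10.45
```

The keeper started about 4° before zero, so it now sits about 4° short of square (85.4° against 81°). There is time left, so I'll re-grip, lift, add 4° and seat it again.

>>> jog_arm --rows '[{"x":-45,"y":0,"z":0,"ax":0,"ay":0,"az":0,"fingers":60},{"x":-45,"y":0,"z":0,"ax":0,"ay":0,"az":0,"fingers":60},{"x":-45,"y":0,"z":0,"ax":0,"ay":0,"az":0,"fingers":60},{"x":-45,"y":0,"z":0,"ax":0,"ay":0,"az":0,"fingers":60},{"x":-45,"y":0,"z":0,"ax":0,"ay":0,"az":0,"fingers":60},{"x":-40,"y":0,"z":10,"ax":0,"ay":0,"az":0,"fingers":60},{"x":-18,"y":0,"z":20,"ax":0,"ay":0,"az":0,"fingers":60},{"x":0,"y":0,"z":30,"ax":0,"ay":0,"az":0,"fingers":60}]'

```text
t: 11.25
eef_pos: [0.606, 0.1357, 0.1369]
tool_rot: [0.002, 0.695, 0.719, 0.001]
contact_force: [0.0, 0.1, -0.1]
gripper_width: 0.706
grasp_force: 0.0
```

>>> jog_arm --rows '[{"x":0,"y":0,"z":20,"ax":0,"ay":0,"az":0,"fingers":60},{"x":0,"y":0,"z":10,"ax":0,"ay":0,"az":0,"fingers":60},{"x":0,"y":0,"z":0,"ax":0,"ay":0,"az":0,"fingers":60},{"x":0,"y":0,"z":0,"ax":0,"ay":0,"az":0,"fingers":60},{"x":0,"y":0,"z":0,"ax":0,"ay":0,"az":0,"fingers":60},{"x":0,"y":0,"z":0,"ax":0,"ay":0,"az":0,"fingers":60},{"x":0,"y":0,"z":0,"ax":0,"ay":0,"az":0,"fingers":60},{"x":0,"y":0,"z":0,"ax":0,"ay":0,"az":0,"fingers":60}]'

```text
t: 12.05
eef_pos: [0.6044, 0.1406, 0.1057]
tool_rot: [0.0, 0.692, 0.722, 0.0]
contact_force: [-0.1, -0.3, -0.5]
gripper_width: 0.705
grasp_force: 0.0
```

```bash
python3 -c "
from st import *
st([.6046,.1384,.047])"
```

```text
t 12.05 p [0.6044 0.1406 0.1057] q [-0.73  0.59  0.55  1.83 -0.4   0.84  0.06] F [-0.1 -0.3 -0.5] w 60.23766552997651 0.0
z [ 0.001  0.    -1.   ] y [0.999 0.041 0.001] delta tool mm [-2.2  0.1 58.7]
```

>>> jog_arm --rows '[{"x":-2,"y":0,"z":20,"ax":0,"ay":0,"az":0,"fingers":60},{"x":0,"y":0,"z":20,"ax":0,"ay":0,"az":0,"fingers":60},{"x":0,"y":0,"z":12,"ax":0,"ay":0,"az":0,"fingers":60},{"x":0,"y":0,"z":6,"ax":0,"ay":0,"az":0,"fingers":60},{"x":0,"y":0,"z":0,"ax":0,"ay":0,"az":0,"fingers":60},{"x":0,"y":0,"z":0,"ax":0,"ay":0,"az":0,"fingers":60},{"x":0,"y":0,"z":0,"ax":0,"ay":0,"az":0,"fingers":15},{"x":0,"y":0,"z":0,"ax":0,"ay":0,"az":0,"fingers":15}]'

```text
t: 12.85
eef_pos: [0.6048, 0.1386, 0.048]
tool_rot: [0.0, 0.692, 0.722, 0.001]
contact_force: [0.7, 0.3, -0.2]
gripper_width: 0.372
grasp_force: 0.0
```

>>> jog_arm --rows '[{"x":0,"y":0,"z":0,"ax":0,"ay":0,"az":0,"fingers":15},{"x":0,"y":0,"z":0,"ax":0,"ay":0,"az":0,"fingers":15},{"x":0,"y":0,"z":0,"ax":0,"ay":0,"az":0,"fingers":15},{"x":0,"y":0,"z":0,"ax":0,"ay":0,"az":0,"fingers":15},{"x":0,"y":0,"z":0,"ax":0,"ay":0,"az":0,"fingers":15},{"x":0,"y":0,"z":0,"ax":0,"ay":0,"az":0,"fingers":15},{"x":0,"y":0,"z":0,"ax":0,"ay":0,"az":0,"fingers":15},{"x":0,"y":0,"z":0,"ax":0,"ay":0,"az":0,"fingers":15}]'

```text
t: 13.65
eef_pos: [0.6051, 0.1386, 0.0481]
tool_rot: [0.0, 0.692, 0.722, 0.001]
contact_force: [-1.0, -0.4, 5.7]
gripper_width: 0.328
grasp_force: 39.5
```

>>> jog_arm --rows '[{"x":0,"y":0,"z":-3,"ax":0,"ay":0,"az":0,"fingers":15},{"x":0,"y":0,"z":-3,"ax":0,"ay":0,"az":0,"fingers":15},{"x":0,"y":0,"z":-3,"ax":0,"ay":0,"az":0,"fingers":15},{"x":0,"y":0,"z":-3,"ax":0,"ay":0,"az":0,"fingers":15},{"x":0,"y":0,"z":-2,"ax":0,"ay":0,"az":0,"fingers":15},{"x":0,"y":0,"z":-1,"ax":0,"ay":0,"az":0,"fingers":15},{"x":0,"y":0,"z":0,"ax":0,"ay":0,"az":0,"fingers":15},{"x":0,"y":0,"z":0,"ax":0,"ay":0,"az":0,"fingers":15}]'

```text
t: 14.45
eef_pos: [0.6049, 0.1385, 0.0623]
tool_rot: [0.001, 0.692, 0.722, 0.0]
contact_force: [5.8, 1.1, -5.4]
gripper_width: 0.326
grasp_force: 40.8
```

Up at the stop again. Now I'll turn 4° more and push down.

>>> jog_arm --rows '[{"x":0,"y":0,"z":0.5,"ax":0,"ay":0,"az":2,"fingers":15},{"x":0,"y":0,"z":0,"ax":0,"ay":0,"az":2,"fingers":15},{"x":0,"y":0,"z":0,"ax":0,"ay":0,"az":0,"fingers":15},{"x":0,"y":0,"z":0,"ax":0,"ay":0,"az":0,"fingers":15},{"x":0,"y":0,"z":0,"ax":0,"ay":0,"az":0,"fingers":15},{"x":0,"y":0,"z":3,"ax":0,"ay":0,"az":0,"fingers":15},{"x":0,"y":0,"z":3,"ax":0,"ay":0,"az":0,"fingers":15},{"x":0,"y":0,"z":3,"ax":0,"ay":0,"az":0,"fingers":15}]'

```text
t: 15.25
eef_pos: [0.6049, 0.1386, 0.0529]
tool_rot: [0.0, 0.717, 0.697, 0.001]
contact_force: [5.2, 0.4, 0.6]
gripper_width: 0.326
grasp_force: 41.7
```

>>> jog_arm --rows '[{"x":0,"y":0,"z":3,"ax":0,"ay":0,"az":0,"fingers":15},{"x":0,"y":0,"z":2,"ax":0,"ay":0,"az":0,"fingers":15},{"x":0,"y":0,"z":1,"ax":0,"ay":0,"az":0,"fingers":15},{"x":0,"y":0,"z":1,"ax":0,"ay":0,"az":0,"fingers":15},{"x":0,"y":0,"z":1,"ax":0,"ay":0,"az":0,"fingers":15},{"x":0,"y":0,"z":0,"ax":0,"ay":0,"az":0,"fingers":15},{"x":0,"y":0,"z":0,"ax":0,"ay":0,"az":0,"fingers":15},{"x":0,"y":0,"z":0,"ax":0,"ay":0,"az":0,"fingers":15}]'

```text
t: 16.05
eef_pos: [0.6052, 0.1386, 0.0478]
tool_rot: [-0.0, 0.717, 0.697, 0.001]
contact_force: [-3.1, -0.3, 27.1]
gripper_width: 0.326
grasp_force: 44.4
```

>>> jog_arm --rows '[{"x":0,"y":0,"z":-1,"ax":0,"ay":0,"az":0,"fingers":15},{"x":0,"y":0,"z":0,"ax":0,"ay":0,"az":0,"fingers":60},{"x":0,"y":0,"z":0,"ax":0,"ay":0,"az":0,"fingers":60},{"x":0,"y":0,"z":0,"ax":0,"ay":0,"az":0,"fingers":60},{"x":0,"y":0,"z":0,"ax":0,"ay":0,"az":0,"fingers":60},{"x":0,"y":0,"z":0,"ax":0,"ay":0,"az":0,"fingers":60},{"x":0,"y":0,"z":0,"ax":0,"ay":0,"az":0,"fingers":60},{"x":0,"y":0,"z":0,"ax":0,"ay":0,"az":0,"fingers":60}]'

```text
t: 16.85
eef_pos: [0.6042, 0.1384, 0.0457]
tool_rot: [-0.0, 0.717, 0.697, -0.0]
contact_force: [0.2, -1.1, 0.0]
gripper_width: 0.706
grasp_force: 0.0
```

>>> jog_arm --rows '[{"x":0,"y":0,"z":-10,"ax":0,"ay":0,"az":0,"fingers":60},{"x":0,"y":0,"z":-20,"ax":0,"ay":0,"az":0,"fingers":60},{"x":0,"y":0,"z":-30,"ax":0,"ay":0,"az":0,"fingers":60},{"x":0,"y":0,"z":-40,"ax":0,"ay":0,"az":0,"fingers":60},{"x":0,"y":0,"z":-40,"ax":0,"ay":0,"az":0,"fingers":60},{"x":40,"y":0,"z":-10,"ax":0,"ay":0,"az":0,"fingers":60},{"x":40,"y":0,"z":0,"ax":0,"ay":0,"az":0,"fingers":60},{"x":40,"y":0,"z":0,"ax":0,"ay":0,"az":0,"fingers":60}]'

```text
t: 17.65
eef_pos: [0.6081, 0.2597, 0.1977]
tool_rot: [0.0, 0.717, 0.697, 0.001]
contact_force: [0.7, -0.1, 0.7]
gripper_width: 0.7
grasp_force: 0.0
```

>>> jog_arm --rows '[{"x":45,"y":0,"z":0,"ax":0,"ay":0,"az":0,"fingers":60},{"x":45,"y":0,"z":0,"ax":0,"ay":0,"az":0,"fingers":60},{"x":45,"y":0,"z":0,"ax":0,"ay":0,"az":0,"fingers":60},{"x":30,"y":0,"z":0,"ax":0,"ay":0,"az":0,"fingers":60},{"x":0,"y":0,"z":0,"ax":0,"ay":0,"az":0,"fingers":60},{"x":0,"y":0,"z":0,"ax":0,"ay":0,"az":0,"fingers":60},{"x":0,"y":0,"z":0,"ax":0,"ay":0,"az":0,"fingers":60},{"x":0,"y":0,"z":0,"ax":0,"ay":0,"az":0,"fingers":60}]'

```text
t: 18.45
eef_pos: [0.6132, 0.4212, 0.1964]
tool_rot: [0.0, 0.718, 0.696, 0.0]
contact_force: [-0.2, 0.4, 0.1]
gripper_width: 0.704
grasp_force: 0.0
```

```bash
python3 -c "
from st import *
s=st([.6046,.1384,.061])
C={n:cam(n) for n in('scene','top')};P=[]
for n,k in(('scene',(322,222)),('top',(214,135))):
    h=hsv(C[n]);H,S,V=h[...,0],h[...,1],h[...,2]
    cap,m=blob(C[n],(H>=14)&(H<=26)&(S>90)&(V>110),k); P.append(cap)
print(tri(C['scene'],P[0],C['top'],P[1]))
c=C['top'];a0=np.array([.6046,.1384]);q=[]
for y,x in zip(*np.nonzero((S<90)&(V>120))):
    d=plane(c,x,y,.039)[:2]-a0;r=np.hypot(*d);t=np.degrees(np.arctan2(d[1],d[0]))
    if .025<r<.066 and 55<t<105: q.append((r,t))
q=np.array(q)
for lo,hi in((.025,.035),(.035,.045),(.045,.055),(.055,.066)):
    k=q[(q[:,0]>=lo)&(q[:,0]<hi)]; print(lo,len(k),k[:,1].mean().round(1))
a=C['scene']['pixels'][172:272,272:372,::-1];b=c['pixels'][84:184,164:264,::-1]
cv2.imwrite('pics/g.png',cv2.resize(np.hstack([a,b]),None,fx=4,fy=4))"
```

```text
t 18.45 p [0.6132 0.4212 0.1964] q [-1.04  0.69  0.59  1.43 -0.4   1.15 -0.42] F [-0.2  0.4  0.1] w 60.11741746082554 0.0
z [ 0. -0. -1.] y [ 1.    -0.031  0.   ] delta tool mm [-2.829e+02  2.000e-01  1.355e+02]
(array([0.60453086, 0.13824435, 0.0812533 ]), np.float64(0.0005138323847105941))
0.025 33 82.5
0.035 34 82.4
0.045 37 81.2
0.055 11 81.3
```

View pics/g.png

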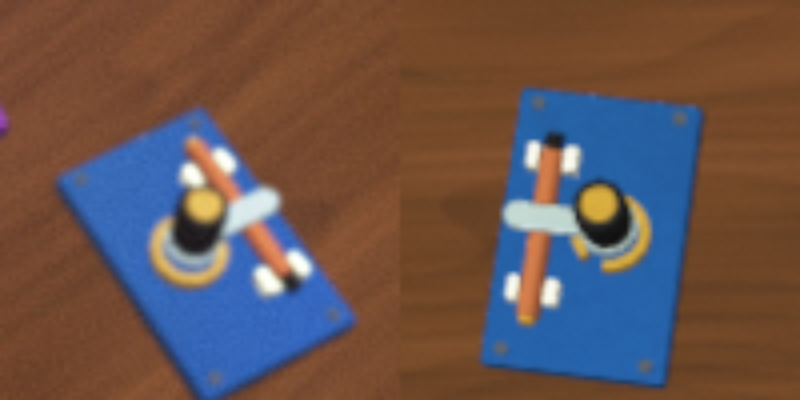

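The keeper is now square across the barrel (about 81°), the knob is fully down, and the barrel is in place. The robot is clear of everything, so I'm handing in.

```bash
python3 -c "
from station import bot
print(bot.hand_in())"
```

```text
the job is handed in; nothing more can be done
None
```

The copper barrel is locked, and the job was handed in at about 18.5 s: its knob is fully down and released, with the keeper within about 1° of square across the barrel. The first turn left the keeper about 4° short, so I lifted the knob to its stop a second time, turned it 4° more and pushed it down again. The barrel is still in its saddles, and I didn't touch the white or purple rests.

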